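# Flag the tired shock mount

## Task

Three spring shock mounts wait on the bench to be checked before they go under an instrument: with the fingertips press down each round pad, one after the other from the robot's left to its right, far enough to feel how its spring gives. Then push the white tag beside the softest pad fully down and move clear; leave the other two tags up, pull or lift nothing, and do not disturb the meter, heatsink, adapter and screwdriver lying about.

Things in the scene. Friction and masses are not known exactly. Their poses are not given: they have to be found in the camera images.
- pad_a_top (a point): centre of a round spring pad's top at rest, 64 mm above the bench (does not follow it when pressed). Pad: 46 mm across, rubber with steel cap, moves straight down up to 14 mm, springs back. Mounts look alike; softness is redealt each time. Resistance: 1 N at touch, then linear; 8 mm takes about 3, 6 or 13 N. x axis points to its tag, 90 mm away on the same 170 x 70 x 8 mm plate
- tag_a_top (a point): centre of the top face of the tag of pad a: a white plastic block 14 mm (x) by 30 mm (y) standing out of a grey housing 30 x 48 mm whose top is 34 mm above the bench; its top is 52 to 54 mm above the bench at the start. z is up
- tag_a (a joint): how far tag a is pushed down, m: 0 to 0.002 at the start, 0.016 fully down at its stop, top then 38 mm above the bench and 4 mm out of the housing. Moves straight down with about 2 N of friction, no spring, stays where left; could be pulled up (negative), which is not wanted
- pad_b_top (a point): centre of a round spring pad's top at rest, 64 mm above the bench (does not follow it when pressed). Pad: 46 mm across, rubber with steel cap, moves straight down up to 14 mm, springs back. Mounts look alike; softness is redealt each time. Resistance: 1 N at touch, then linear; 8 mm takes about 3, 6 or 13 N. x axis points to its tag, 90 mm away on the same 170 x 70 x 8 mm plate
- tag_b_top (a point): centre of the top face of the tag of pad b: a white plastic block 14 mm (x) by 30 mm (y) standing out of a grey housing 30 x 48 mm whose top is 34 mm above the bench; its top is 52 to 54 mm above the bench at the start. z is up
- tag_b (a joint): how far tag b is pushed down, m: 0 to 0.002 at the start, 0.016 fully down at its stop, top then 38 mm above the bench and 4 mm out of the housing. Moves straight down with about 2 N of friction, no spring, stays where left; could be pulled up (negative), which is not wanted
- pad_c_top (a point): centre of a round spring pad's top at rest, 64 mm above the bench (does not follow it when pressed). Pad: 46 mm across, rubber with steel cap, moves straight down up to 14 mm, springs back. Mounts look alike; softness is redealt each time. Resistance: 1 N at touch, then linear; 8 mm takes about 3, 6 or 13 N. x axis points to its tag, 90 mm away on the same 170 x 70 x 8 mm plate
- tag_c_top (a point): centre of the top face of the tag of pad c: a white plastic block 14 mm (x) by 30 mm (y) standing out of a grey housing 30 x 48 mm whose top is 34 mm above the bench; its top is 52 to 54 mm above the bench at the start. z is up
- tag_c (a joint): how far tag c is pushed down, m: 0 to 0.002 at the start, 0.016 fully down at its stop, top then 38 mm above the bench and 4 mm out of the housing. Moves straight down with about 2 N of friction, no spring, stays where left; could be pulled up (negative), which is not wanted
- meter: hand-held yellow multimeter lying flat, 180 x 86 x 46 mm, bystander; origin at the centre of its underside, x along its length
- heatsink: finned aluminium heatsink, 120 x 80 x 46 mm, bystander; origin at the centre of its underside
- adapter: small upright brass coaxial adapter, 22 mm across, 42 mm tall, bystander; origin at the centre of its underside
- screwdriver: screwdriver lying on the bench beyond the mounts, about 0.2 m long and 30 mm high, bystander; x along its length
Mind the look-alikes: they are no part of the job. Leave any green look-alike of the part that bears pad_c_top alone.

How it is judged:
By the outcome, as a careful person would: the job done as asked, in the order asked, and still so for the second after the job is handed in, with the robot touching nothing.
It also fails if it takes over 51 s, if anything falls off the work surface, if the arm or the gripper's body presses on something with over 40 N, if the wrist force passes 120 N, or if a joint passes its speed limit or range.

## Robot

A 6-joint arm with a two-finger parallel gripper is mounted at the origin on the work surface. World frame = base frame: x ahead of the robot, y to its left, z up, the work surface at z = 0. Lengths are in mm, angles in degrees, forces in N, time in s.
With the tool pointing down it reaches from about 425 to 925 mm from the base axis. Payload 12.5 kg.
Tool frame: the origin (TCP) lies at the very end of the fingers, on their centre line; the grasp point (between the pads) lies 19 mm behind it; z points along the fingers, y is the line along which they close (so a half turn about z gives the same grasp; the last joint's range is limited). The gripper opens to 85 mm and grips with 20 to 120 N. Pads are 22 mm wide; open, the fingers measure 114 mm over their backs; the gripper's body (76 mm by 85 mm) begins 54 mm behind the grasp point. The pads swing forward as they close: fully open they stand 13 mm farther back than shut.
Start: joints at [-83.228, 28.126, 89.318, -0, 62.55, -6.05], TCP at [138.732, -609.425, 231.327] pointing down, gripper open.
Joint ranges: [-177.58, 177.58], [-47.91, 125.51], [2.72, 160], [-65.01, 245.01], [3.68, 167.84], [-153.87, 153.87]. Speed limits (degrees/s): [127.2, 127.2, 159.86, 180, 180, 180].

## Interface

Orientations are given as a 3x3 rotation matrix whose columns are the frame's x, y, z axes.
In Python, from rig import robot gives the robot as it stands. The module is installed in compiled form; this text tells all that it offers.
- The arm moves only by the tool move_arm, never from a script. Its arguments are lists of equal length, an entry for each row: "linear": the shift along the tool's x, y, z in units of 0.03 m (1.0 is 0.03 m), a list of three; "turn": the turn, a rotation vector about the tool's x, y, z in units of 5 degrees (1.0 is 5 degrees), a list of three. In form: {"linear": [[x, y, z], ...], "turn": [[ax, ay, az], ...]}. A call has 1 to 8 rows; each row shifts and turns the commanded pose from where the row before left it, along the tool's axes as they then stand; what a row does not reach is not made up. A row lasts 1/10 s, in which the tool goes at most 50 mm and 8.59 degrees, less where a joint would pass 70% of its speed; a pose out of reach is approached as far as the arm can. A call with a number of a shift or a turn outside -1 to 1 is refused whole. A call with a gripper value outside its range is refused whole. "jaw" is the gripper command: -1 is shut, 1 is fully open, values between are in proportion, set as the call begins (left out, the last holds). The fingers move at their own pace and stop on an object; "squeeze" is the grip in N (left out, the last holds). Time passes only in rows, so rows that do not move let the fingers close. It gives the time, the measured TCP pose, the force, the opening and the grip force at its end, in the units of the state.
- robot.sense(): the state, without advancing time (a new reading comes with each control period).
- robot.camera(name): name is "scene" or "top"; returns a dict with "image" (384x512x3 uint8, red, green, blue), "fx", "fy", "cx", "cy" (pixels), "dist_coeffs" ([k1, k2, p1, p2, k3] as OpenCV has them; the pictures are not rectified), "eye" and "attitude" of the camera in the world. Camera axes: x right, y down, z forward; pixel columns grow to the right and rows downward; lengths in mm; the calibration is good to about 2 mm. A picture is of the moment at which its call begins. There is no depth.
- robot.hand_in(): hands the job in; it is judged then, once.
The state is a dict: "clock": time; "joints": joint angles; "qvel": joint speeds; "joint_efforts": joint torques, N m; "tool_pos": TCP position; "orientation": TCP orientation; "contact_force": force on the tool from outside, world axes, zero at the start; "wrist_torque": the same for the moment, N m; "grip_width": finger opening in mm; "grip_force": force on a finger pad.
Only numpy, scipy, OpenCV 4.12 (cv2) and the standard library are available. Lean on these libraries where they do the work, as an engineer would, in place of code of your own. Each camera call takes 0.05 s, during which the arm holds its last target. There are 200 camera calls.

## Working session

There is one attempt and no reset: what is moved stays moved. The work goes in short steps, Python scripts to look and compute and a tool call to move; the robot and the scene stay as the last step left them, time stands still between calls to the robot, and variables do not carry over. Pictures are saved under pics/ and viewed, at most 10 in all, crops included, and the job is handed in when it is done.

Besides the shell and the picture viewer there is one more tool, called by a JSON object that holds its "fn" and its "kwargs". move_arm: Moves the arm, as the interface text tells. Shifts and turns lie within -1 to 1; 1 stands for 0.03 m of shift or 5 degrees of turn. Its arguments: {"type":"object","properties":{"linear":{"type":"array"},"turn":{"type":"array"},"jaw":{"type":"number"},"squeeze":{"type":"number"}},"required":["linear","turn"]}

```bash
mkdir -p pics; cat > h.py <<'E'
from rig import robot
import numpy as np, cv2
def cam(n):
    c=robot.camera(n); return c
def K(c): return np.array([[c['fx'],0,c['cx']],[0,c['fy'],c['cy']],[0,0,1.]])
def pt(c,px,z):
    u=cv2.undistortPoints(np.array([[px]],float),K(c),np.array(c['dist_coeffs'],float))[0,0]
    d=np.array(c['attitude'])@np.array([u[0],u[1],1]); e=np.array(c['eye'])
    return e+d*(z-e[2])/d[2]
def proj(c,P):
    R=np.array(c['attitude']).T; t=-R@np.array(c['eye'])
    return cv2.projectPoints(np.array([P],float),cv2.Rodrigues(R)[0],t,K(c),np.array(c['dist_coeffs'],float))[0][0,0]
E
python3 - <<'E'
from h import *
import pickle
s=robot.sense(); print({k:np.round(v,3) for k,v in s.items()})
for n in('scene','top'):
    c=cam(n); pickle.dump(c,open(n+'.pkl','wb')); print(n,c['eye'],np.round(c['attitude'],3).tolist())
    cv2.imwrite(f'pics/{n}.png',cv2.resize(c['image'][:,:,::-1],(800,600)))
E
```

```text
{'clock': np.float64(0.0), 'joints': array([-83.229,  28.165,  89.351,   0.   ,  62.552,  -6.05 ]), 'qvel': array([-0.039,  0.005,  0.006, -0.044, -0.027, -0.047]), 'joint_efforts': array([ 4.0000e-03, -6.1845e+01, -2.6159e+01,  0.0000e+00,  4.0000e-03,
       -0.0000e+00]), 'tool_pos': array([ 138.689, -609.163,  230.709]), 'orientation': array([[ 0.975,  0.222, -0.   ],
       [ 0.222, -0.975,  0.001],
       [ 0.   , -0.001, -1.   ]]), 'contact_force': array([0.685, 0.416, 0.015]), 'wrist_torque': array([ 0.012, -0.033,  0.04 ]), 'grip_force': np.float64(0.0), 'grip_width': np.float64(85.306)}
scene [1110.21982479 -590.56737782  879.11222247] [[0.726, 0.477, -0.495], [0.687, -0.514, 0.514], [-0.01, -0.713, -0.701]]
top [ 426.92763704  -14.61916907 1147.52885342] [[-0.008, -0.991, 0.133], [-1.0, 0.009, 0.004], [-0.005, -0.133, -0.991]]
```

View pics/top.png

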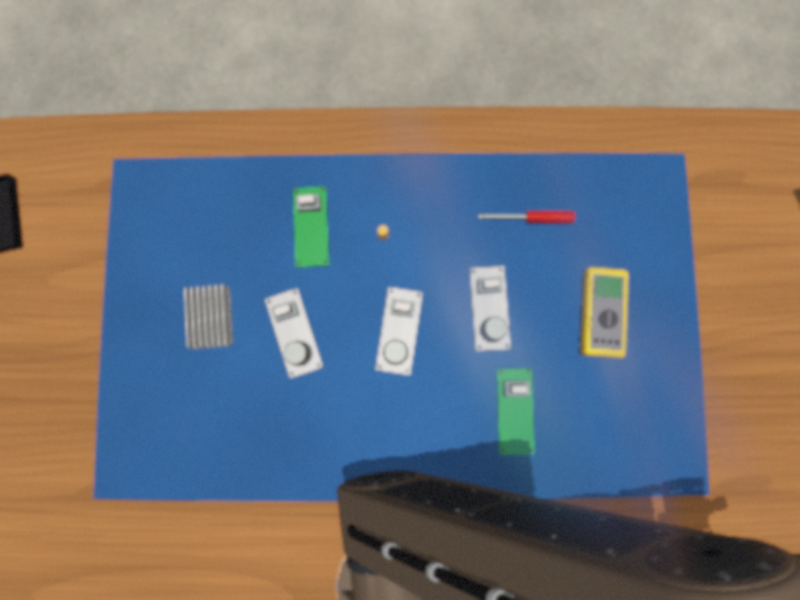

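View pics/scene.png

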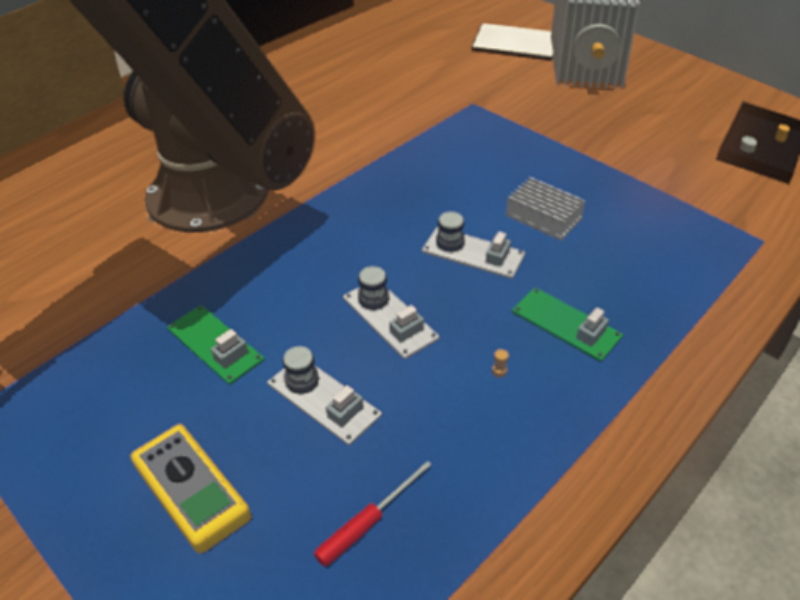

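The top view shows three white plates with a pad and a tag each: left pad (297,352) with tag (286,310), middle (396,351) with (402,306), right (494,328) with (489,283). The two green plates at (311,226) and (516,411) carry no pad, so they are the look-alikes. I'll triangulate and confirm in a crop.

```bash
python3 - <<'E'
from h import *
import pickle
T=pickle.load(open('top.pkl','rb'));S=pickle.load(open('scene.pkl','rb'))
k=.64
pads=[((297,351),(451,219)),((396,351),(373,273)),((494,328),(299,355))]
tags=[((285,309),(500,240)),((402,306),(407,316)),((489,283),(344,396))]
tp=T['image'];
for n,L,z in(('pad',pads,64),('tag',tags,53)):
    for a,b in L: print(n,pt(T,np.array(a)*k,z).round(1),pt(S,np.array(b)*k,z).round(1))
# plate rects
g=cv2.cvtColor(tp,cv2.COLOR_RGB2HSV); m=((g[...,1]<70)&(g[...,2]>60)).astype(np.uint8)
cs,_=cv2.findContours(m,0,2)
for c in cs:
    if 400<cv2.contourArea(c)<3000:
        r=cv2.minAreaRect(c); b=[pt(T,q,8)[:2].round() for q in cv2.boxPoints(r)]; print(np.array(r[0])/k,r[1:],np.mean(b,0).round(1),np.array(b).tolist())
a=cv2.resize(tp[170:250,160:340],None,fx=4.4,fy=4,interpolation=3)
a=cv2.resize(tp[170:250,160:340],(792,352),interpolation=cv2.INTER_CUBIC)
cv2.imwrite('pics/crop.png',a[:,:,::-1])
s=S['image'][120:290,160:350]; cv2.imwrite('pics/crops.png',cv2.resize(s,(670,600),interpolation=cv2.INTER_CUBIC)[:,:,::-1])
E
```

```text
pad [465.8 196.7  64. ] [463.9 205.8  64. ]
pad [464.5   5.   64. ] [462.4  14.6  64. ]
pad [ 507.2 -185.6   64. ] [ 507.6 -182.8   64. ]
tag [549.1 224.   53. ] [554.4 230.2  53. ]
tag [553.   -7.2  53. ] [561.3 -10.7  53. ]
tag [ 597.3 -180.    53. ] [ 603.2 -184.2   53. ]
[601.85337067 579.45437431] ((97.82007598876953, 24.310394287109375), 10.856412887573242) [  12.  -397.2] [[9.0, -240.0], [80.0, -256.0], [15.0, -555.0], [-56.0, -538.0]]
[616.40625 520.3125 ] ((32.0, 101.0), 90.0) [ 125.5 -430.5] [[178.0, -272.0], [170.0, -592.0], [72.0, -588.0], [82.0, -270.0]]
[293.18714142 332.49442577] ((54.57665252685547, 23.606569290161133), 72.34988403320312) [506.2 216.5] [[578.0, 281.0], [601.0, 208.0], [434.0, 153.0], [412.0, 224.0]]
[398.7490654  330.39648533] ((23.6448917388916, 54.96867370605469), 8.746162414550781) [509.   0.] [[428.0, 51.0], [602.0, 24.0], [589.0, -52.0], [417.0, -23.0]]
[207.15789795 315.81399441] ((39.75034713745117, 29.91263198852539), 87.1375961303711) [541.5 396. ] [[604.0, 451.0], [608.0, 352.0], [479.0, 342.0], [475.0, 439.0]]
[606.91356659 311.65411472] ((19.639324188232422, 46.773109436035156), 2.2025980949401855) [ 543.  -429.2] [[469.0, -390.0], [620.0, -404.0], [617.0, -469.0], [466.0, -454.0]]
[489.41278458 308.10885429] ((54.39479446411133, 24.000146865844727), 85.2363510131836) [ 553.2 -186.2] [[638.0, -143.0], [644.0, -220.0], [468.0, -229.0], [463.0, -153.0]]
```

View pics/crop.png

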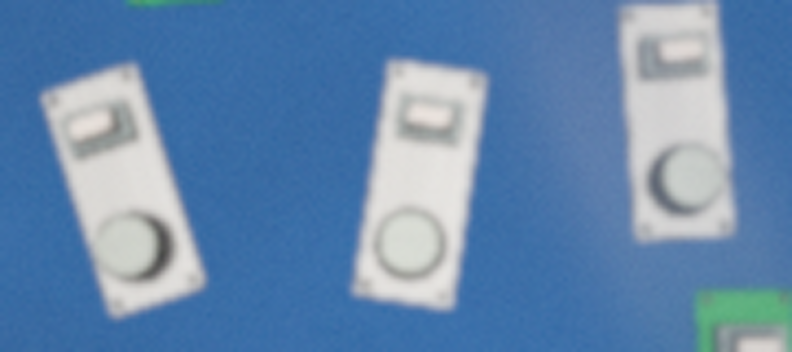

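View pics/crops.png

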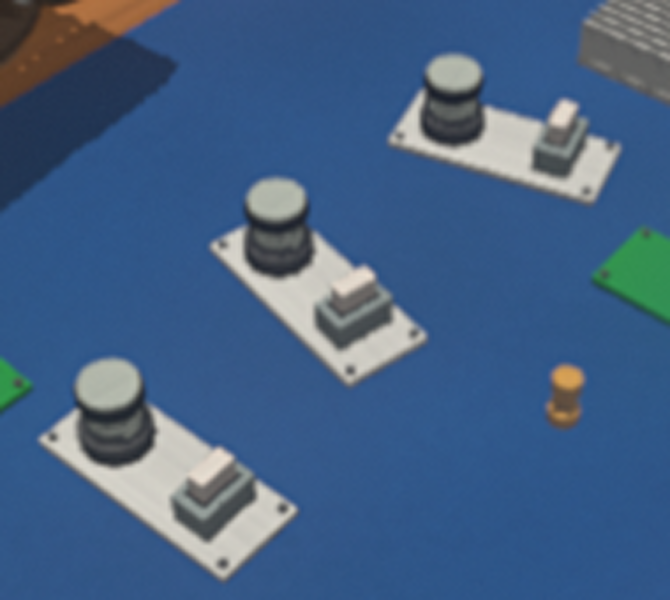

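The crops confirm it: three white plates, each with a pad (top-view crop (133,245), (410,242), (691,177)) and a tag (90,124), (429,114), (680,50). I'll refine the positions while squaring up the tool and shutting the fingers.

```bash
python3 - <<'E'
from h import *
import pickle
T=pickle.load(open('top.pkl','rb'));S=pickle.load(open('scene.pkl','rb'))
P=[((133,245),(455,75)),((410,242),(276,200)),((691,177),(110,385))]
G=[((90,124),(563,113)),((429,114),(354,287)),((680,50),(213,473))]
for L,z in((P,64),(G,53)):
  for a,b in L: print(pt(T,np.array(a)/4.4+[159.5,169.5],z).round(1),pt(S,np.array(b)/3.526+[159.5,119.5],z).round(1))
E
```

```text
[464.2 197.7  64. ] [465.4 203.6  64. ]
[464.9   7.2  64. ] [464.6   9.1  64. ]
[ 507.7 -186.7   64. ] [ 509.9 -186.8   64. ]
[549.4 231.6  53. ] [547.4 235.5  53. ]
[554.4  -6.4  53. ] [557.1  -8.4  53. ]
[ 598.1 -183.4   53. ] [ 603.2 -185.    53. ]
```

{"fn": "move_arm", "kwargs": {"linear": [[0,0,0],[0,0,0],[0,0,0]], "turn": [[0,0,0.855],[0,0,0.855],[0,0,0.855]], "jaw": -1, "squeeze": 20}}

```text
clock: 0.4
tool_pos: [138.7, -609.3, 230.9]
orientation: [[1.0, -0.003, -0.0], [-0.003, -1.0, 0.001], [-0.0, -0.001, -1.0]]
contact_force: [0.3, -0.3, -0.8]
grip_width: 43.9
grip_force: 0.0
```

{"fn": "move_arm", "kwargs": {"linear": [[1,-1,0],[1,-1,0],[1,-1,0],[1,-1,0],[1,-1,0],[1,-1,0],[1,-1,0],[1,-1,0]], "turn": [[0,0,0],[0,0,0],[0,0,0],[0,0,0],[0,0,0],[0,0,0],[0,0,0],[0,0,0]]}}

```text
clock: 1.2
tool_pos: [379.7, -368.0, 231.2]
orientation: [[1.0, -0.0, -0.0], [-0.0, -1.0, 0.0], [-0.0, -0.0, -1.0]]
contact_force: [0.7, -0.9, 0.1]
grip_width: -0.4
grip_force: 0.0
```

{"fn": "move_arm", "kwargs": {"linear": [[0.36,-1,0],[0.36,-1,0],[0.36,-1,0],[0.36,-1,0],[0.36,-1,0],[0.36,-1,0],[0.36,-1,0],[0.36,-1,0]], "turn": [[0,0,0],[0,0,0],[0,0,0],[0,0,0],[0,0,0],[0,0,0],[0,0,0],[0,0,0]]}}

```text
clock: 2.0
tool_pos: [465.3, -128.1, 231.2]
orientation: [[1.0, -0.0, -0.0], [-0.0, -1.0, 0.0], [-0.0, -0.0, -1.0]]
contact_force: [-0.5, -0.9, -0.0]
grip_width: -0.2
grip_force: 0.0
```

{"fn": "move_arm", "kwargs": {"linear": [[0,-1,0.3],[0,-1,0.3],[0,-1,0.3],[0,-1,0.3],[0,-1,0.3],[0,-1,0.3],[0,-1,0.3],[0,-1,0.3]], "turn": [[0,0,0],[0,0,0],[0,0,0],[0,0,0],[0,0,0],[0,0,0],[0,0,0],[0,0,0]]}}

```text
clock: 2.8
tool_pos: [464.9, 111.8, 158.8]
orientation: [[1.0, -0.0, -0.0], [-0.0, -1.0, -0.0], [-0.0, 0.0, -1.0]]
contact_force: [0.7, -0.2, 0.5]
grip_width: -0.2
grip_force: 0.0
```

{"fn": "move_arm", "kwargs": {"linear": [[0,-1,0.5],[0,-1,0.5],[0,-1,0.5],[0,0,0.5],[0,0,0.2],[0,0,0],[0,0,0]], "turn": [[0,0,0],[0,0,0],[0,0,0],[0,0,0],[0,0,0],[0,0,0],[0,0,0]]}}

```text
clock: 3.5
tool_pos: [465.4, 200.1, 93.6]
orientation: [[1.0, -0.001, 0.0], [-0.001, -1.0, -0.0], [0.0, 0.0, -1.0]]
contact_force: [0.2, 0.8, -0.1]
grip_width: -0.1
grip_force: 0.0
```

```bash
python3 - <<'E'
from h import *
c=cam('scene'); s=c['image'][60:250,200:390]
cv2.imwrite('pics/near.png',cv2.resize(s,(600,600),interpolation=cv2.INTER_CUBIC)[:,:,::-1])
E
```

```text
(no output)
```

View pics/near.png

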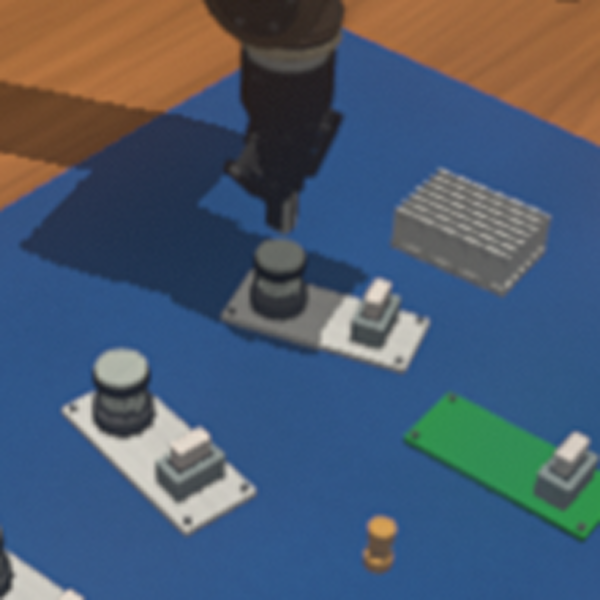

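The fingertips at (285,228) hang right over the left pad's top at (280,255). Pressing now.

{"fn": "move_arm", "kwargs": {"linear": [[0,0,0.4],[0,0,0.4],[0,0,0.2],[0,0,0.11],[0,0,0.1],[0,0,0],[0,0,0],[0,0,0]], "turn": [[0,0,0],[0,0,0],[0,0,0],[0,0,0],[0,0,0],[0,0,0],[0,0,0],[0,0,0]]}}

```text
clock: 4.35
tool_pos: [465.0, 200.5, 57.2]
orientation: [[1.0, -0.0, -0.0], [-0.0, -1.0, -0.0], [-0.0, 0.0, -1.0]]
contact_force: [-2.5, -3.4, 5.0]
grip_width: -0.1
grip_force: 2.4
```

{"fn": "move_arm", "kwargs": {"linear": [[0,0,0.07],[0,0,0.07],[0,0,0],[0,0,0],[0,0,0]], "turn": [[0,0,0],[0,0,0],[0,0,0],[0,0,0],[0,0,0]]}}

```text
clock: 4.85
tool_pos: [465.1, 200.5, 53.1]
orientation: [[1.0, 0.0, 0.0], [0.0, -1.0, -0.0], [0.0, 0.0, -1.0]]
contact_force: [-2.6, -3.9, 7.2]
grip_width: 0.1
grip_force: 3.6
```

{"fn": "move_arm", "kwargs": {"linear": [[0,0,0]], "turn": [[0,0,0]]}}

```text
clock: 4.95
tool_pos: [465.1, 200.5, 53.1]
orientation: [[1.0, 0.0, 0.0], [0.0, -1.0, -0.0], [0.0, 0.0, -1.0]]
contact_force: [-2.4, -3.1, 6.2]
grip_width: 0.0
grip_force: 3.6
```

Roughly medium. Next is the middle pad.

{"fn": "move_arm", "kwargs": {"linear": [[0,0,-0.5],[0,0,-0.83],[0,1,0],[0,1,0],[0,1,0],[0,1,0],[0,1,0],[0,1,0]], "turn": [[0,0,0],[0,0,0],[0,0,0],[0,0,0],[0,0,0],[0,0,0],[0,0,0],[0,0,0]]}}

```text
clock: 5.75
tool_pos: [465.5, 19.5, 92.8]
orientation: [[1.0, 0.0, 0.001], [0.0, -1.0, -0.0], [0.001, 0.0, -1.0]]
contact_force: [0.4, 0.0, -0.5]
grip_width: 0.1
grip_force: 0.0
```

{"fn": "move_arm", "kwargs": {"linear": [[0,0.4,0],[0,0,0],[0,0,0.4],[0,0,0.4],[0,0,0.2],[0,0,0.2],[0,0,0],[0,0,0]], "turn": [[0,0,0],[0,0,0],[0,0,0],[0,0,0],[0,0,0],[0,0,0],[0,0,0],[0,0,0]]}}

```text
clock: 6.55
tool_pos: [465.1, 9.6, 57.1]
orientation: [[1.0, 0.001, -0.0], [0.001, -1.0, 0.0], [-0.0, -0.0, -1.0]]
contact_force: [-2.8, 4.3, 10.5]
grip_width: 0.2
grip_force: 5.6
```

{"fn": "move_arm", "kwargs": {"linear": [[0,0,0.07],[0,0,0.07],[0,0,0],[0,0,0],[0,0,0]], "turn": [[0,0,0],[0,0,0],[0,0,0],[0,0,0],[0,0,0]]}}

```text
clock: 7.05
tool_pos: [465.1, 9.6, 53.4]
orientation: [[1.0, 0.001, 0.0], [0.001, -1.0, 0.0], [0.0, -0.0, -1.0]]
contact_force: [-3.6, 4.3, 17.4]
grip_width: -0.0
grip_force: 8.3
```

{"fn": "move_arm", "kwargs": {"linear": [[0,0,0]], "turn": [[0,0,0]]}}

```text
clock: 7.15
tool_pos: [465.1, 9.6, 53.4]
orientation: [[1.0, 0.001, 0.001], [0.001, -1.0, 0.0], [0.001, -0.0, -1.0]]
contact_force: [-4.1, 3.9, 16.6]
grip_width: 0.2
grip_force: 8.3
```

Stiff. Now the right pad.

{"fn": "move_arm", "kwargs": {"linear": [[0,0,-0.5],[0,0,-0.83],[0.24,1,0],[0.24,1,0],[0.24,1,0],[0.24,1,0],[0.24,1,0],[0.24,1,0]], "turn": [[0,0,0],[0,0,0],[0,0,0],[0,0,0],[0,0,0],[0,0,0],[0,0,0],[0,0,0]]}}

```text
clock: 7.95
tool_pos: [508.9, -172.1, 92.5]
orientation: [[1.0, 0.001, 0.0], [0.001, -1.0, -0.0], [0.0, 0.0, -1.0]]
contact_force: [0.5, 0.6, -1.5]
grip_width: -0.1
grip_force: 0.0
```

{"fn": "move_arm", "kwargs": {"linear": [[0,0.5,0],[0,0,0],[0,0,0.4],[0,0,0.4],[0,0,0.2],[0,0,0.2],[0,0,0],[0,0,0]], "turn": [[0,0,0],[0,0,0],[0,0,0],[0,0,0],[0,0,0],[0,0,0],[0,0,0],[0,0,0]]}}

```text
clock: 8.75
tool_pos: [508.3, -186.2, 56.4]
orientation: [[1.0, 0.0, -0.0], [0.0, -1.0, 0.0], [-0.0, -0.0, -1.0]]
contact_force: [-0.8, 0.6, 2.7]
grip_width: -0.0
grip_force: 1.2
```

{"fn": "move_arm", "kwargs": {"linear": [[0,0,0.07],[0,0,0.07],[0,0,0],[0,0,0],[0,0,0]], "turn": [[0,0,0],[0,0,0],[0,0,0],[0,0,0],[0,0,0]]}}

```text
clock: 9.25
tool_pos: [508.4, -186.5, 52.3]
orientation: [[1.0, -0.0, 0.0], [-0.0, -1.0, -0.0], [0.0, 0.0, -1.0]]
contact_force: [1.0, 3.1, 3.0]
grip_width: -0.3
grip_force: 1.7
```

{"fn": "move_arm", "kwargs": {"linear": [[0,0,0]], "turn": [[0,0,0]]}}

```text
clock: 9.35
tool_pos: [508.5, -186.5, 52.3]
orientation: [[1.0, -0.0, 0.0], [-0.0, -1.0, -0.0], [0.0, 0.0, -1.0]]
contact_force: [0.1, 2.0, 3.0]
grip_width: 0.0
grip_force: 1.7
```

Softest: the right pad (3.0 N at 11.7 mm, against 6.7 N at 10.9 mm for the left and 17 N at 10.6 mm for the middle). Moving above its tag and checking with one look.

{"fn": "move_arm", "kwargs": {"linear": [[0,0,-0.5],[0,0,-0.83],[1,-0.03,0],[1,-0.03,0],[1,-0.03,0],[0,0,0.5],[0,0,0],[0,0,0]], "turn": [[0,0,0],[0,0,0],[0,0,0],[0,0,0],[0,0,0],[0,0,0],[0,0,0],[0,0,0]]}}

```text
clock: 10.15
tool_pos: [597.2, -183.7, 76.4]
orientation: [[1.0, -0.0, -0.002], [-0.0, -1.0, 0.001], [-0.002, -0.001, -1.0]]
contact_force: [0.7, 0.5, 0.1]
grip_width: -0.0
grip_force: 0.0
```

```bash
python3 - <<'E'
from h import *
c=cam('scene'); s=c['image'][160:300,140:280]
cv2.imwrite('pics/tag.png',cv2.resize(s,(600,600),interpolation=cv2.INTER_CUBIC)[:,:,::-1])
E
```

```text
(no output)
```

View pics/tag.png

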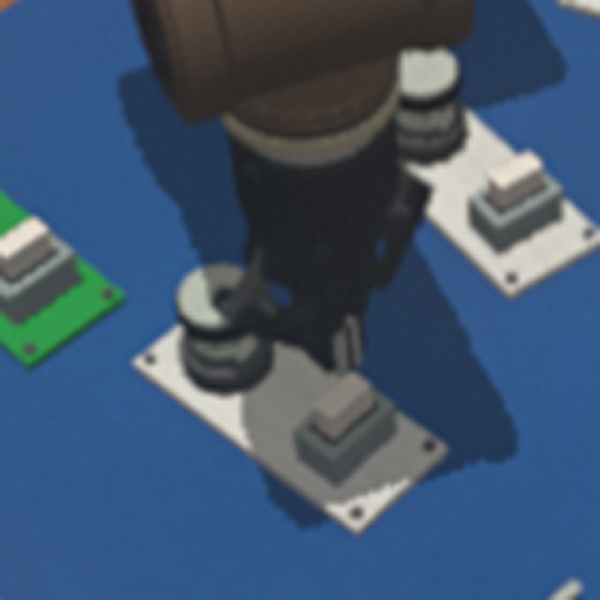

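The fingertips at (342,370) are directly above the right tag at (345,400). Pressing it down.

{"fn": "move_arm", "kwargs": {"linear": [[0,0,0.4],[0,0,0.2],[0,0,0.15],[0,0,0.15],[0,0,0.15],[0,0,0.15],[0,0,0.07],[0,0,0]], "turn": [[0,0,0],[0,0,0],[0,0,0],[0,0,0],[0,0,0],[0,0,0],[0,0,0],[0,0,0]]}}

```text
clock: 11.0
tool_pos: [598.4, -183.7, 38.7]
orientation: [[1.0, -0.0, -0.0], [-0.0, -1.0, -0.0], [-0.0, 0.0, -1.0]]
contact_force: [0.3, 0.2, 0.6]
grip_width: -0.2
grip_force: 0.0
```

{"fn": "move_arm", "kwargs": {"linear": [[0,0,0.03],[0,0,0]], "turn": [[0,0,0],[0,0,0]]}}

```text
clock: 11.2
tool_pos: [598.5, -183.8, 38.2]
orientation: [[1.0, -0.0, 0.0], [-0.0, -1.0, -0.0], [0.0, 0.0, -1.0]]
contact_force: [-0.4, -0.8, 0.9]
grip_width: 0.1
grip_force: 0.0
```

{"fn": "move_arm", "kwargs": {"linear": [[0,0,0.03],[0,0,0],[0,0,0]], "turn": [[0,0,0],[0,0,0],[0,0,0]]}}

```text
clock: 11.5
tool_pos: [598.6, -183.8, 38.1]
orientation: [[1.0, 0.0, 0.001], [0.0, -1.0, -0.0], [0.001, 0.0, -1.0]]
contact_force: [-2.6, 0.9, 7.4]
grip_width: -0.2
grip_force: 4.0
```

{"fn": "move_arm", "kwargs": {"linear": [[0,0,0.03],[0,0,0],[0,0,0]], "turn": [[0,0,0],[0,0,0],[0,0,0]]}}

```text
clock: 11.8
tool_pos: [598.6, -183.8, 38.0]
orientation: [[1.0, 0.0, 0.001], [0.0, -1.0, -0.001], [0.001, 0.001, -1.0]]
contact_force: [-3.7, 1.4, 16.4]
grip_width: -0.0
grip_force: 8.2
```

At the stop: 38.0 mm with the force rising to 16 N. Moving clear and checking.

{"fn": "move_arm", "kwargs": {"linear": [[0,0,-0.3],[0,0,-1],[0,0,-1],[0,0,-1],[0,0,-1],[-0.5,0,-1],[-1,0,-0.5],[-1,0,0]], "turn": [[0,0,0],[0,0,0],[0,0,0],[0,0,0],[0,0,0],[0,0,0],[0,0,0],[0,0,0]]}}

```text
clock: 12.6
tool_pos: [523.2, -183.9, 212.6]
orientation: [[1.0, 0.0, 0.004], [0.0, -1.0, -0.002], [0.004, 0.002, -1.0]]
contact_force: [-0.3, -1.1, 0.3]
grip_width: 0.1
grip_force: 0.0
```

```bash
python3 - <<'E'
from h import *
c=cam('scene'); s=c['image'][100:330,110:410]
cv2.imwrite('pics/end.png',cv2.resize(s,(782,600),interpolation=cv2.INTER_CUBIC)[:,:,::-1])
E
```

```text
(no output)
```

View pics/end.png

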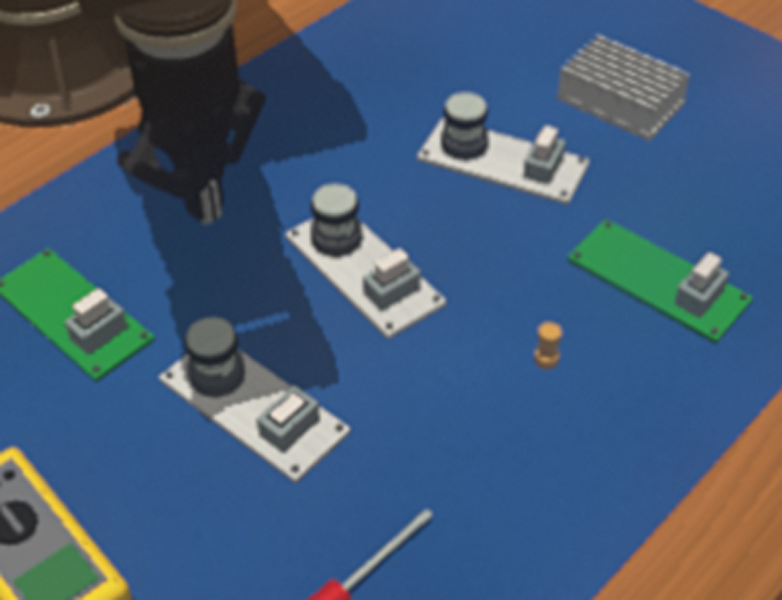

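The right tag at (288,408) is down near its housing. The other two, at (391,265) and (545,140), are still up, and nothing else has moved.

```bash
python3 -c "
from rig import robot
print(robot.hand_in())"
```

```text
the job is handed in; nothing more can be done
None
```

I pressed all three pads from left to right (medium, stiff, soft), pushed the right pad's tag fully down to its stop, left the other two tags up and the loose items undisturbed, and handed the job in with the arm clear at about 12.7 s.

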